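Heft the taped model boxes and rack the stone casts

ROBOT

A 6-joint arm with a two-finger parallel gripper is mounted at the origin on the work surface. World frame = base frame: x ahead of the robot, y to its left, z up, the work surface at z = 0. Lengths are in m, angles in degrees, forces in N, time in s.
With the tool pointing down it reaches from about 0.425 to 0.925 m from the base axis. Payload 12.5 kg.
Tool frame: the origin (TCP) lies between the finger pads; the fingertips stand 8 mm ahead of it and the grasp point (between the pads) lies 11 mm behind it; z points along the fingers, y is the line along which they close (so a half turn about z gives the same grasp; the last joint's range is limited). The gripper opens to 85 mm and grips with 20 to 120 N. Pads are 22 mm wide; open, the fingers measure 114 mm over their backs; the gripper's body (76 mm by 85 mm) begins 54 mm behind the grasp point. The pads swing forward as they close: fully open they stand 13 mm farther back than shut.
Start: joints at [-70.737, 28.126, 89.318, -0, 62.55, -6.05], TCP at [0.267, -0.565, 0.239] pointing down, gripper open.
Joint ranges: [-177.58, 177.58], [-47.91, 125.51], [2.72, 160], [-65.01, 245.01], [3.68, 167.84], [-153.87, 153.87]. Speed limits (degrees/s): [127.2, 127.2, 159.86, 180, 180, 180].

INTERFACE

Orientations are given as [roll, pitch, yaw] about the fixed x, y, z axes, in that order (R = Rz(yaw) Ry(pitch) Rx(roll)).
In Python, from station import robot, grab_frame, camera_info, get_state gives the robot as it stands (robot), with the cameras as plain functions and the readings as plain functions.
- The arm moves only by the shell command python3 steer.py 'ROWS'. ROWS is a JSON list of rows, 1 to 20 of them, each written [opening, [dx, dy, dz], [rx, ry, rz]]: the finger opening in m, then dx, dy, dz in shares of the most that a row can go, 1 being 62.5 mm, then a rotation vector rx, ry, rz in fractions of the full range, 1 being 90 degrees; each row shifts and turns the commanded pose from where the row before left it, along the tool's axes as they then stand; what a row does not reach is not made up. A row lasts 1/8 s, in which the tool goes at most 0.0625 m and 10.7 degrees, less where a joint would pass 70% of its speed; a pose out of reach is approached as far as the arm can. The fingers move at their own pace and stop on an object; the grip force is fixed at half the most. Time passes only in rows, so rows that do not move let the fingers close. It prints the time, the measured TCP pose, the force, the opening and the grip force at its end. Input that does not fit is refused with a message, and nothing moves.
- get_state(): the state, without advancing time (a new reading comes with each control period).
- grab_frame(name): name is "scene" or "top"; returns the picture (480x640x3 uint8, red, green, blue); there is no depth.
- camera_info(name): a dict with "camera_matrix" (3x3 intrinsics, pixels), "pose" (4x4, takes a point from camera to world coordinates). Camera axes: x right, y up, looking along -z (the intrinsics and any distortion apply to the point x, -y, -z); pixel columns grow to the right and rows downward; lengths in m; the calibration is good to about 2 mm. A picture is of the moment at which its call begins. camera_info takes no time and is no camera call.
- robot.finish_job(): hands the job in; it is judged then, once.
The state is a dict: "time_s": time; "joints": joint angles; "dq": joint speeds; "joint_efforts": joint torques, N m; "eef_pos": TCP position; "ee_rot": TCP orientation; "force": force on the tool from outside, world axes, zero at the start; "ft_torque": the same for the moment, N m; "finger_gap": finger opening in m; "grip_force": force on a finger pad.
Only numpy, scipy, OpenCV 4.12 (cv2) and the standard library are available. Lean on these libraries where they do the work, as an engineer would, in place of code of your own. Each camera call takes 0.05 s, during which the arm holds its last target. There are 200 camera calls.

TASK

Of the three taped model boxes on the mat, one or two hold heavy stone casts and the rest only a light printed model: find out which by tipping up one end of a box slightly and feeling its weight. Slide each heavy box along the mat into a bay of the metal rack until it is gently but fully home against the back stop, and leave each light box standing where it is. The casts lie loose inside, so never lift a box clear of the mat, tip it steeply or ram it into the rack, and leave the other things alone.

Things in the scene. Friction and masses are not known exactly. Their poses are not given: they have to be found in the camera images.
- box_left: left one (seen from the robot) of three identical closed white card boxes, taped, rigid, 130 long (its x, away from the robot), 62 wide (y, to the left), 50 high; origin at the centre of its underside. Total mass 0.47 to 0.61 kg if it holds stone casts (heavy), 0.11 to 0.16 kg if a printed model (light); contents about central, free to shift 1 cm; nothing else tells them apart
- box_left_far (a point): middle of the lower edge of the left box's far end (box x = +65, y = 0, z = 0): the edge it should tip about when its near end is raised. A firm pinch across the box does not pivot in the fingers: unless the wrist tilts along about this edge, the whole box comes up
- box_left_near (a point): middle of the lower edge of the left box's end nearest the robot (box x = -65, y = 0, z = 0): the end to raise, by 5 to 8 mm
- box_middle: middle one (seen from the robot) of three identical closed white card boxes, taped, rigid, 130 long (its x, away from the robot), 62 wide (y, to the left), 50 high; origin at the centre of its underside. Total mass 0.47 to 0.61 kg if it holds stone casts (heavy), 0.11 to 0.16 kg if a printed model (light); contents about central, free to shift 1 cm; nothing else tells them apart
- box_middle_far (a point): middle of the lower edge of the middle box's far end (box x = +65, y = 0, z = 0): the edge it should tip about when its near end is raised. A firm pinch across the box does not pivot in the fingers: unless the wrist tilts along about this edge, the whole box comes up
- box_middle_near (a point): middle of the lower edge of the middle box's end nearest the robot (box x = -65, y = 0, z = 0): the end to raise, by 5 to 8 mm
- box_right: right one (seen from the robot) of three identical closed white card boxes, taped, rigid, 130 long (its x, away from the robot), 62 wide (y, to the left), 50 high; origin at the centre of its underside. Total mass 0.47 to 0.61 kg if it holds stone casts (heavy), 0.11 to 0.16 kg if a printed model (light); contents about central, free to shift 1 cm; nothing else tells them apart
- box_right_far (a point): middle of the lower edge of the right box's far end (box x = +65, y = 0, z = 0): the edge it should tip about when its near end is raised. A firm pinch across the box does not pivot in the fingers: unless the wrist tilts along about this edge, the whole box comes up
- box_right_near (a point): middle of the lower edge of the right box's end nearest the robot (box x = -65, y = 0, z = 0): the end to raise, by 5 to 8 mm
- rack: low rack of bare folded metal fixed on the mat beyond the boxes: a rigid back plate 316 wide and 42 high (the back stop) with three parallel, open-topped, floorless bays before it. Origin on the mat at the middle of the back plate's front face; x points away from the robot, into the bays, y to the left; bays are centred at y = +122, 0 and -122
- bay_left (a point): left bay: middle of the foot of its back stop (rack x = 0, y = +122), axes as the rack's. Bay 66 wide inside, 70 deep, side sheets 3 thick and 36 high, the last 12 at the mouth flaring out by 6. A box fully home has its far end on the stop and stands 60 out of the mouth. The left box stands before it, 25 to 85 short of the mouth, off its line by up to 45 mm and 0.09 rad
- bay_middle (a point): middle bay: middle of the foot of its back stop (rack x = 0, y = 0), axes as the rack's. Bay 66 wide inside, 70 deep, side sheets 3 thick and 36 high, the last 12 at the mouth flaring out by 6. A box fully home has its far end on the stop and stands 60 out of the mouth. The middle box stands before it, 25 to 85 short of the mouth, off its line by up to 45 mm and 0.09 rad
- bay_right (a point): right bay: middle of the foot of its back stop (rack x = 0, y = -122), axes as the rack's. Bay 66 wide inside, 70 deep, side sheets 3 thick and 36 high, the last 12 at the mouth flaring out by 6. A box fully home has its far end on the stop and stands 60 out of the mouth. The right box stands before it, 25 to 85 short of the mouth, off its line by up to 45 mm and 0.09 rad
- mat: flat black rubber bench mat, 380 x 400 and 3 thick, fixed on the bench; the boxes stand and slide on its top at z = 3 mm and the rack is fixed on it; origin on the bench under the middle of the row of boxes, x away from the robot (mat from x = -125 to +255)
- shipping_carton: brown shipping carton, 200 x 150 x 100 high, fixed, to the right of the work; origin under its centre; leave alone
- cast: loose stone cast of a jaw, 62 wide, 28 high, left of the boxes; origin under its middle; leave alone
- jar: small amber glass jar with white cap, 48 across, 55 high, left of the boxes; origin under its centre; leave alone
- articulator: metal articulator (jaw model stand) with two casts, 100 x 85 x 117 high, left of the rack; origin under its centre; leave alone

How it is judged:
By the outcome, as a careful person would: the job done as asked, in the order asked, and still so for the second after the job is handed in, with the robot touching nothing.
It also fails if it takes over 61 s, if anything falls off the work surface, if the arm or the gripper's body presses on something with over 40 N, if the wrist force passes 120 N, or if a joint passes its speed limit or range.

## Working session

There is one attempt and no reset: what is moved stays moved. The work goes in short steps, Python scripts to look and compute and a shell command to move; the robot and the scene stay as the last step left them, time stands still between calls to the robot, and variables do not carry over. Pictures are saved under pics/ and viewed, at most 10 in all, crops included, and the job is handed in when it is done.

```bash
ls; mkdir -p pics; python3 - <<'E'
from station import robot, grab_frame, camera_info, get_state
import cv2
s=get_state();print(s)
for n in("scene","top"):
    im=grab_frame(n);cv2.imwrite(f"pics/{n}0.png",im[:,:,::-1])
    print(n,camera_info(n))
E
```

```text
pics
station.py
steer.py
{'time_s': 0.0, 'joints': array([-7.07362857e+01,  2.81642237e+01,  8.93511058e+01, -1.85839166e-03,
        6.25493207e+01, -6.04995654e+00]), 'dq': array([-0.06682384, -0.03283891, -0.05395922,  0.10334531,  0.0151446 ,
       -0.00522438]), 'joint_efforts': array([-3.49227586e-03, -6.18452954e+01, -2.61589390e+01, -2.24097589e-04,
        4.13672067e-03,  4.11544386e-05]), 'eef_pos': array([ 0.26717743, -0.56476483,  0.23872101]), 'ee_rot': array([-1.79935536e+02, -5.17483969e-03,  2.53145256e+01]), 'force': array([-0.4952826 ,  0.1611295 , -0.07974774]), 'ft_torque': array([ 0.01394501,  0.01827789, -0.0184515 ]), 'grip_force': 0.0, 'finger_gap': 0.08523715894990631}
scene {'camera_matrix': array([[434.82403013,   0.        , 324.88741823],
       [  0.        , 434.82403013, 240.1402591 ],
       [  0.        ,   0.        ,   1.        ]]), 'pose': array([[-0.88349936, -0.25625796,  0.39212336,  0.97746426],
       [ 0.46841903, -0.48962203,  0.73542768,  0.67011148],
       [ 0.00353304,  0.83342794,  0.55261686,  0.53315694],
       [ 0.        ,  0.        ,  0.        ,  1.        ]])}
top {'camera_matrix': array([[613.65239673,   0.        , 316.79847724],
       [  0.        , 613.65239673, 233.84466051],
       [  0.        ,   0.        ,   1.        ]]), 'pose': array([[-0.02287302,  0.98915566, -0.14507894,  0.4278417 ],
       [-0.99972698, -0.02332364, -0.00140572, -0.00254281],
       [-0.00477425,  0.14500718,  0.98941908,  1.32353803],
       [ 0.        ,  0.        ,  0.        ,  1.        ]])}
```

View pics/top0.png

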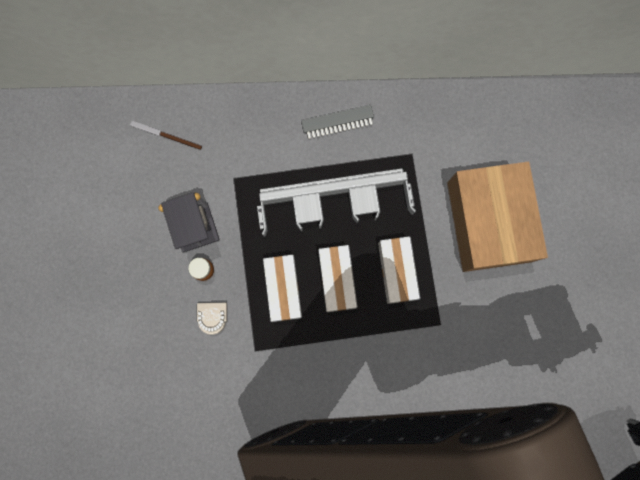

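View pics/scene0.png

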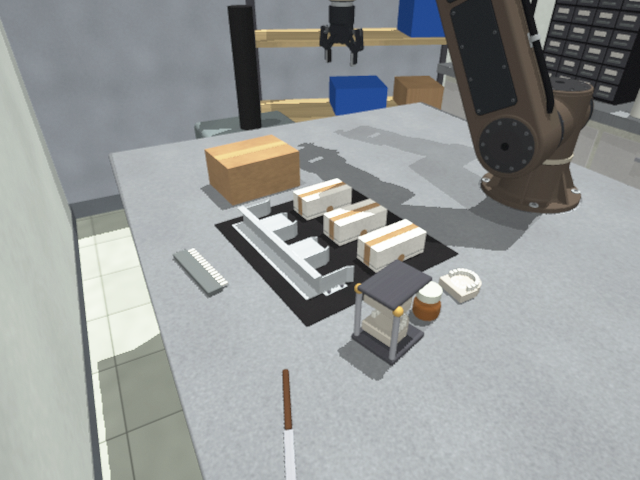

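The top view shows the boxes at about (282,288), (338,278) and (399,270), with the rack beyond them and its back plate running from (262,192) to (407,172). Next I'll segment the boxes and look at the rack enlarged.

```bash
cat > h.py <<'E'
import numpy as np,cv2
from station import robot, grab_frame, camera_info, get_state
def ray(n,uv,z):
    c=camera_info(n);K=c["camera_matrix"];T=c["pose"]
    uv=np.atleast_2d(uv).astype(float)
    d=np.c_[(uv[:,0]-K[0,2])/K[0,0],-(uv[:,1]-K[1,2])/K[1,1],-np.ones(len(uv))]@T[:3,:3].T
    return T[:3,3]+d*((z-T[2,3])/d[:,2])[:,None]
def proj(n,P):
    c=camera_info(n);K=c["camera_matrix"];T=c["pose"]
    q=(np.atleast_2d(P)-T[:3,3])@T[:3,:3];q=q/-q[:,2:]
    return np.c_[K[0,0]*q[:,0]+K[0,2],-K[1,1]*q[:,1]+K[1,2]]
def boxes(im,roi=(232,150,445,355),show=False):
    # rectify top plane z=53mm metric: 0.5mm/px
    x0,y0,u0,v0=roi
    g=im.max(2).copy()
    m=np.zeros_like(g);m[y0:v0,x0:u0]=(g[y0:v0,x0:u0]>70)*255
    return m
E
python3 - <<'E'
from h import *
im=cv2.imread("pics/top0.png")[:,:,::-1]
m=boxes(im)
cs,_=cv2.findContours(m,cv2.RETR_EXTERNAL,cv2.CHAIN_APPROX_NONE)
for c in cs:
    if cv2.contourArea(c)<300: continue
    P=ray("top",c[:,0],0.053)[:,:2]
    r=cv2.minAreaRect((P*1000).astype(np.float32))
    print(cv2.contourArea(c),cv2.boundingRect(c),r,cv2.boxPoints(r).round(1).tolist())
# mat corners
cv2.imwrite("pics/crop.png",cv2.resize(im[150:330,235:445,::-1],None,fx=3.6,fy=3.3*0+3.3,interpolation=cv2.INTER_CUBIC)[:600,:800])
mm=(im.max(2)<45).astype(np.uint8)*255
mm[:140]=0;mm[360:]=0;mm[:,:225]=0;mm[:,450:]=0
cs,_=cv2.findContours(mm,cv2.RETR_EXTERNAL,cv2.CHAIN_APPROX_NONE);c=max(cs,key=cv2.contourArea)
r=cv2.minAreaRect((ray("top",c[:,0],0.003)[:,:2]*1000).astype(np.float32));print("mat",r,cv2.boxPoints(r).round(1).tolist())
E
```

```text
43248.0 (232, 150, 213, 205) ((579.8839721679688, -44.74348449707031), (452.54681396484375, 428.2610168457031), 88.6103286743164) [[360.29998779296875, -265.79998779296875], [788.5, -276.1000061035156], [799.4000244140625, 176.3000030517578], [371.29998779296875, 186.6999969482422]]
mat ((584.6460571289062, -39.70330810546875), (377.4122314453125, 396.7748718261719), 6.694399356842041) [[374.1000061035156, 135.3000030517578], [420.3999938964844, -258.70001220703125], [795.2000122070312, -214.6999969482422], [748.9000244140625, 179.3000030517578]]
```

View pics/crop.png

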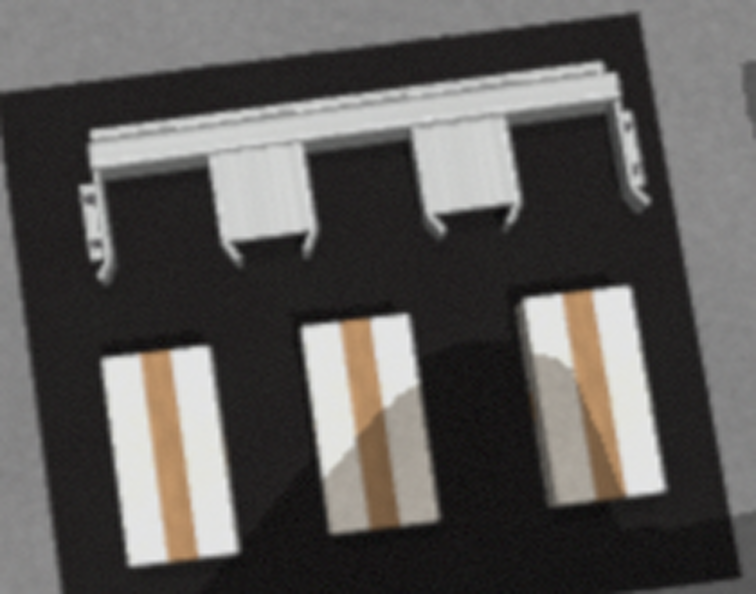

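```bash
cat >> h.py <<'E'
MAT=np.array([584.65,-39.70])/1000; YAW=np.radians(6.69)
R=np.array([[np.cos(YAW),-np.sin(YAW)],[np.sin(YAW),np.cos(YAW)]])
def m2w(p): return (np.atleast_2d(p)/1000-[0.065,0])@R.T+MAT   # mat mm -> world m
def w2m(p): return ((np.atleast_2d(p)-MAT)@R+[0.065,0])*1000
def rect(im,z,s=2):
    # rows: mat x from 260 (top) down to -130 ; cols: mat y from 205 to -205
    q=np.float32([[260,205],[260,-205],[-130,-205],[-130,205]])
    src=proj("top",np.c_[m2w(q),np.full(4,z)]).astype(np.float32)
    dst=np.float32([[(205-b)*s,(260-a)*s] for a,b in q])
    return cv2.warpPerspective(im,cv2.getPerspectiveTransform(src,dst),(410*s,390*s),flags=cv2.INTER_CUBIC)
def findboxes(im,z=0.053,th=125):
    g=rect(im,z).max(2); m=((g>th)*255).astype(np.uint8); m[:int((260-100)*2)]=0
    m=cv2.morphologyEx(m,cv2.MORPH_OPEN,np.ones((25,25)))
    cs,_=cv2.findContours(m,cv2.RETR_EXTERNAL,cv2.CHAIN_APPROX_NONE);out=[]
    for c in cs:
        if cv2.contourArea(c)<10000: continue
        (u,v),(a,b),t=cv2.minAreaRect(c)
        if a>b: a,b,t=b,a,t-90   # b long along rows
        p=m2w([260-v/2,205-u/2])[0]
        if t>45:t-=90
        out.append((p.round(4).tolist(),np.round([260-v/2,205-u/2],1).tolist(),round(b/2,1),round(a/2,1),round(float(np.degrees(YAW)-t),2)))
    return sorted(out,key=lambda o:-o[1][1])
E
python3 - <<'E'
from h import *
im=cv2.imread("pics/top0.png")[:,:,::-1]
for o in findboxes(im): print(o)
g=rect(im,0.039); cv2.imwrite("pics/rect.png",g[20:330,:,::-1][:, 10:810])
gg=g.max(2).astype(int)
for x in (150,160,170,180):
    row=gg[(260-x)*2]>110
    e=np.flatnonzero(np.diff(row.astype(int)));print(x,[round(205-k/2,1) for k in e])
g=rect(im,0.003).max(2)
for y in(140,122,100,20,0,-20,-100,-122,-140):
    c=g[:,(205-y)*2]>85;e=np.flatnonzero(np.diff(c.astype(int)));print(y,[260-k/2 for k in e][:8])
E
```

```text
([0.5041, 0.0744], [-1.8, 122.8], 131.5, 63.5, 6.69)
([0.5216, -0.0409], [2.3, 6.2], 130.2, 63.3, 5.97)
([0.5361, -0.1705], [1.5, -124.2], 131.0, 63.5, 6.69)
150 [np.float64(198.0), np.float64(154.0), np.float64(140.0), np.float64(76.5), np.float64(18.5), np.float64(-45.5), np.float64(-104.0), np.float64(-167.5), np.float64(-178.0), np.float64(-193.5)]
160 [np.float64(197.0), np.float64(154.0), np.float64(140.5), np.float64(76.0), np.float64(18.5), np.float64(-45.5), np.float64(-103.5), np.float64(-167.5), np.float64(-177.5), np.float64(-193.0)]
170 [np.float64(197.5), np.float64(153.5), np.float64(150.5), np.float64(146.5), np.float64(140.5), np.float64(76.0), np.float64(18.5), np.float64(-45.5), np.float64(-103.5), np.float64(-167.5), np.float64(-177.5), np.float64(-193.0)]
180 [np.float64(197.5), np.float64(146.0), np.float64(140.5), np.float64(76.5), np.float64(18.5), np.float64(-45.5), np.float64(-103.5), np.float64(-167.0), np.float64(-177.0), np.float64(-193.5)]
140 [np.float64(256.0), np.float64(224.0), np.float64(188.5), np.float64(71.0), np.float64(-67.5), np.float64(-126.5
[... 292 characters left out ...]
4(129.0), np.float64(75.0), np.float64(-62.5), np.float64(-126.0)]
0 [np.float64(256.5), np.float64(225.0), np.float64(190.0), np.float64(74.5), np.float64(-62.0), np.float64(-126.0)]
-20 [np.float64(255.5), np.float64(225.0), np.float64(190.5), np.float64(74.5), np.float64(-63.5), np.float64(-126.5)]
-100 [np.float64(255.5), np.float64(226.0), np.float64(136.0), np.float64(133.0), np.float64(124.0), np.float64(74.5), np.float64(-63.0), np.float64(-126.0)]
-122 [np.float64(255.5), np.float64(226.0), np.float64(191.5), np.float64(74.5), np.float64(-62.5), np.float64(-126.0)]
-140 [np.float64(255.5), np.float64(226.0), np.float64(192.0), np.float64(74.5), np.float64(-63.5), np.float64(-127.0)]
```

View pics/rect.png

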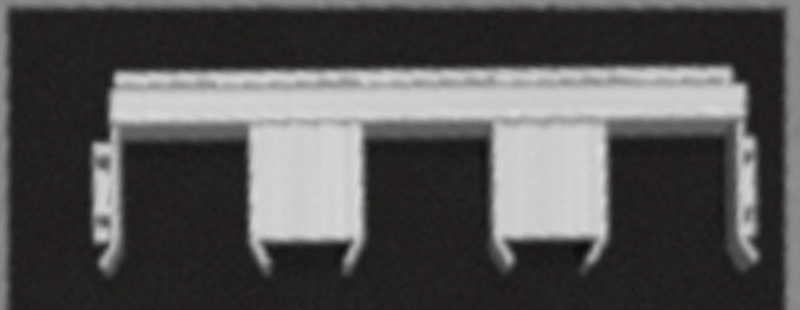

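The rectified view puts the bay centres at about y = 108, -14 and -136 in the mat frame. The back stop is at x ≈ 188–190, the mouths at x ≈ 117–120, and the spacing comes out at 122 as given. Next I refine the box yaws and work out the grasp targets.

```bash
cat >> h.py <<'E'
def yaws(im,z=0.053,th=125):
    g=rect(im,z).max(2).astype(np.uint8);g=cv2.GaussianBlur(g,(5,5),0)
    out=[]
    for p,(mx,my),L,W,t in findboxes(im,z):
        E=[]
        for x in range(int(mx)-50,int(mx)+51,4):
            row=g[int((260-x)*2)]; a=np.flatnonzero(row[int((205-my-45)*2):int((205-my+45)*2)]>th)
            if len(a): E.append((x,205-(a[0]/2+205-my-45),205-(a[-1]/2+205-my-45)))
        E=np.array(E); l=np.polyfit(E[:,0],E[:,1],1);r=np.polyfit(E[:,0],E[:,2],1)
        c=(np.polyval(l,mx)+np.polyval(r,mx))/2
        out.append((np.degrees(YAW+np.arctan(l[0])).round(2),np.degrees(YAW+np.arctan(r[0])).round(2),round(mx,1),round(c,1),round(float(np.mean(E[:,1]-E[:,2])),1)))
    return out
E
python3 - <<'E'
from h import *
im=cv2.imread("pics/top0.png")[:,:,::-1]
for (a,b,mx,c,w) in yaws(im):
    t=np.radians((a+b)/2); ctr=m2w([mx,c])[0]; g=ctr-0.045*np.array([np.cos(t),np.sin(t)])
    print(a,b,mx,c,w,"centre",ctr.round(4),"grasp",g.round(4))
# check with scene camera: box tops corners projected
s=cv2.imread("pics/scene0.png").copy()
for (a,b,mx,c,w) in yaws(im):
    t=np.radians((a+b)/2); ctr=m2w([mx,c])[0]; Q=np.array([[np.cos(t),-np.sin(t)],[np.sin(t),np.cos(t)]])
    P=np.c_[(np.array([[65,31],[65,-31],[-65,-31],[-65,31]])/1000)@Q.T+ctr,np.full(4,.053)]
    cv2.polylines(s,[proj("scene",P).round().astype(int)],True,(0,0,255),1)
for y in(108,-14,-136):
    P=np.c_[m2w([[189,y-33],[189,y+33],[119,y+33],[119,y-33]]),np.full(4,.039)]
    cv2.polylines(s,[proj("scene",P).round().astype(int)],True,(0,255,0),1)
cv2.imwrite("pics/s1.png",cv2.resize(s[160:300,200:460],None,fx=3,fy=3,interpolation=cv2.INTER_CUBIC))
E
```

```text
6.27 6.32 -1.8 122.6 63.2 centre [0.504  0.0743] grasp [0.4593 0.0693]
6.65 5.16 2.3 6.1 62.0 centre [ 0.5217 -0.0409] grasp [ 0.4769 -0.0456]
6.79 6.39 1.5 -124.6 62.8 centre [ 0.5361 -0.1708] grasp [ 0.4914 -0.176 ]
```

View pics/s1.png

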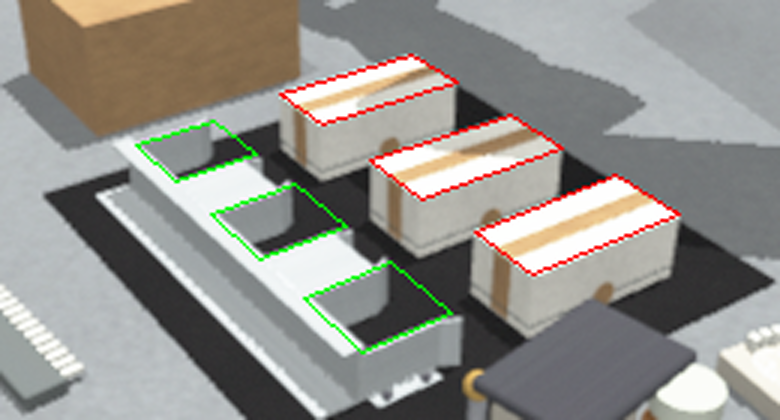

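Both views agree: the projected outlines lie on the box tops and the bays. Now I move above the right box.

The manual's scale: shifts go in shares of 62.5 mm and turns go in shares of 90 degrees. Converting my numbers, -0.045 m is -0.72, -0.02 m is -0.32, 9.35 degrees / 90 = 0.1039.

```bash
python3 steer.py '[[0.085, [0.16, -0.16, 0], [0, 0, 0.1039]], [0.085, [0.24, -0.32, 0], [0, 0, 0.1039]], [0.085, [0.48, -0.64, 0], [0, 0, 0]], [0.085, [0.48, -0.72, 0], [0, 0, 0]], [0.085, [0.48, -0.72, 0], [0, 0, 0]], [0.085, [0.48, -0.72, 0], [0, 0, 0]], [0.085, [0.48, -0.72, 0], [0, 0, 0]], [0.085, [0.48, -0.72, 0.32], [0, 0, 0]], [0.085, [0.48, -0.48, 0.48], [0, 0, 0]], [0.085, [0.32, -0.32, 0.64], [0, 0, 0]], [0.085, [0, 0, 0], [0, 0, 0]]]'; cat > st.py <<'E'
from h import *
import sys
s=get_state();p=s["eef_pos"];y=np.radians(s["ee_rot"][2])
print(s["time_s"],p.round(4),s["ee_rot"].round(2),"F",s["force"].round(2),"T",s["ft_torque"].round(3),s["finger_gap"].round(4),s["grip_force"])
if len(sys.argv)>1:
    d=np.array([float(a) for a in sys.argv[1:3]])-p[:2]
    print("tool dx,dy",(d@[np.cos(y),np.sin(y)]).round(4),(d@[np.sin(y),-np.cos(y)]).round(4))
E
python3 st.py 0.4914 -0.176
```

```text
time_s: 1.48
eef_pos: [0.4728, -0.1871, 0.1471]
ee_rot: [-179.8, 0.2, 6.8]
force: [-0.0, -0.7, -0.0]
finger_gap: 0.085
grip_force: 0.0Traceback (most recent call last):
  File "st.py", line 4, in <module>
    print(s["time_s"],p.round(4),s["ee_rot"].round(2),"F",s["force"].round(2),"T",s["ft_torque"].round(3),s["finger_gap"].round(4),s["grip_force"])
                                                                                                          ^^^^^^^^^^^^^^^^^^^^^
AttributeError: 'float' object has no attribute 'round'
```

```bash
sed -i 's/s\["finger_gap"\].round(4)/round(s["finger_gap"],4)/' st.py; python3 st.py 0.4914 -0.176
```

```text
1.475 [ 0.4728 -0.1871  0.1471] [-179.84    0.23    6.76] F [-0.   -0.69 -0.05] T [ 0.045 -0.042  0.005] 0.085 0.0
tool dx,dy 0.0198 -0.0089
```

In the tool's units: 0.03 m is 0.48, 0.02 m is 0.32, 0.16 degrees / 90 = 0.0018.

```bash
python3 steer.py '[[0.085, [0.16, -0.072, 0.16], [0, 0, 0.0018]], [0.085, [0.16, -0.072, 0.32], [0, 0, 0]], [0.085, [0, 0, 0.48], [0, 0, 0]], [0.085, [0, 0, 0.4], [0, 0, 0]], [0.085, [0, 0, 0.08], [0, 0, 0]], [0.085, [0, 0, 0], [0, 0, 0]]]';python3 st.py 0.4914 -0.176
```

```text
time_s: 2.22
eef_pos: [0.4923, -0.1783, 0.06]
ee_rot: [180.0, -0.0, 6.4]
force: [-0.2, 0.0, 0.7]
finger_gap: 0.0851
grip_force: 0.0
2.225 [ 0.4923 -0.1783  0.06  ] [ 1.7997e+02 -4.0000e-02  6.4100e+00] F [-0.16  0.03  0.68] T [0.015 0.024 0.018] 0.0851 0.0
tool dx,dy -0.0007 -0.0024
```

In the tool's units: 0.02 m is 0.32, 0.002 m is 0.032, -0.15 degrees / 90 = -0.0017.

```bash
python3 steer.py '[[0.085, [-0.0112, -0.0352, 0], [0, 0, -0.0017]], [0.085, [0, 0, 0.32], [0, 0, 0]], [0.085, [0, 0, 0.288], [0, 0, 0]], [0.085, [0, 0, 0.032], [0, 0, 0]], [0.085, [0, 0, 0], [0, 0, 0]], [0.085, [0, 0, 0], [0, 0, 0]]]';python3 st.py 0.4914 -0.176; python3 steer.py '[[0.055, [0, 0, 0], [0, 0, 0]], [0.055, [0, 0, 0], [0, 0, 0]], [0.055, [0, 0, 0], [0, 0, 0]], [0.055, [0, 0, 0], [0, 0, 0]], [0.055, [0, 0, 0], [0, 0, 0]], [0.055, [0, 0, 0], [0, 0, 0]]]';python3 st.py
```

```text
time_s: 2.98
eef_pos: [0.4914, -0.1757, 0.0201]
ee_rot: [180.0, -0.1, 6.6]
force: [-0.7, -1.1, 0.4]
finger_gap: 0.085
grip_force: 0.0
2.975 [ 0.4914 -0.1757  0.0201] [ 1.7996e+02 -6.0000e-02  6.6000e+00] F [-0.71 -1.09  0.43] T [ 0.037  0.019 -0.012] 0.085 0.0
tool dx,dy 0.0 0.0003
time_s: 3.72
eef_pos: [0.4912, -0.1757, 0.02]
ee_rot: [180.0, -0.0, 6.6]
force: [-1.5, 1.1, 8.7]
finger_gap: 0.0613
grip_force: 65.6
3.725 [ 0.4912 -0.1757  0.02  ] [ 1.7997e+02 -4.0000e-02  6.6100e+00] F [-1.53  1.07  8.68] T [0.169 0.236 0.053] 0.0613 65.61452239751816
```

In the tool's units: -0.0014 m is -0.0224, 0.0002 m is 0.0032, -0.72 degrees / 90 = -0.008.

```bash
python3 steer.py '[[0.055, [0.0032, 0, -0.0224], [0, -0.008, 0]], [0.055, [0.0032, 0, -0.0224], [0, -0.008, 0]], [0.055, [0.0032, 0, -0.0224], [0, -0.008, 0]], [0.055, [0.0032, 0, -0.0224], [0, -0.008, 0]], [0.055, [0, 0, 0], [0, 0, 0]], [0.055, [0, 0, 0], [0, 0, 0]], [0.055, [0, 0, 0], [0, 0, 0]], [0.055, [0, 0, 0], [0, 0, 0]]]'>/dev/null;python3 st.py;for i in 1 2 3; do python3 steer.py '[[0.055, [0, 0, 0], [0, 0, 0]]]'>/dev/null;python3 st.py;done
```

```text
4.725 [ 0.492  -0.1756  0.025 ] [179.99   2.89   6.6 ] F [-2.83  0.75  5.23] T [ 0.054 -0.148  0.04 ] 0.0617 65.3031961619854
4.85 [ 0.492  -0.1755  0.025 ] [179.99   2.89   6.6 ] F [-2.87 -0.36  5.72] T [ 0.067 -0.157  0.033] 0.0614 65.30303210020065
4.975 [ 0.492  -0.1756  0.025 ] [179.99   2.89   6.6 ] F [-2.41  0.02  4.94] T [ 0.051 -0.179  0.025] 0.0614 65.30224531888962
5.1 [ 0.492  -0.1755  0.025 ] [179.99   2.9    6.6 ] F [-3.08  0.6   4.87] T [ 0.085 -0.197 -0.011] 0.0609 65.30243396759033
```

In the tool's units: -0.0003 m is -0.0048.

```bash
for i in 1 2; do python3 steer.py '[[0.055, [0, 0, -0.0048], [0, 0, 0]], [0.055, [0, 0, 0], [0, 0, 0]]]'>/dev/null;python3 st.py;done
```

```text
5.35 [ 0.4921 -0.1756  0.0252] [179.99   2.88   6.6 ] F [-1.29  0.27  2.94] T [-0.037 -0.205  0.004] 0.0613 65.16755506396294
5.6 [ 0.4921 -0.1755  0.0254] [179.99   2.87   6.6 ] F [ 0.65 -0.71  0.9 ] T [ 0.018 -0.317 -0.031] 0.0614 64.92799893021584
```

In the tool's units: -0.0003 m is -0.0048.

```bash
for i in 1 2; do python3 steer.py '[[0.055, [0, 0, -0.0048], [0, 0, 0]], [0.055, [0, 0, 0], [0, 0, 0]]]'>/dev/null;python3 st.py;done
```

```text
5.85 [ 0.4919 -0.1755  0.0257] [-179.99    2.9     6.6 ] F [ 0.06  0.17 -1.4 ] T [-0.045 -0.195  0.01 ] 0.0614 64.94186460971832
6.1 [ 0.4918 -0.1754  0.026 ] [-179.99    2.91    6.61] F [-0.32  0.29 -1.59] T [-0.066 -0.02   0.006] 0.0609 65.09989142417908
```

Lifting further, Fz levels off at about -1.5 N, so the right box is light (~0.15 kg). I set it down and release.

In the tool's units: 0.0014 m is 0.0224, -0.0002 m is -0.0032, 0.72 degrees / 90 = 0.008.

```bash
python3 steer.py '[[0.055, [0, 0, 0.0128], [0, 0, 0]], [0.055, [-0.0032, 0, 0.0224], [0, 0.008, 0]], [0.055, [-0.0032, 0, 0.0224], [0, 0.008, 0]], [0.055, [-0.0032, 0, 0.0224], [0, 0.008, 0]], [0.055, [-0.0032, 0, 0.0224], [0, 0.008, 0]], [0.055, [0, 0, 0], [0, 0, 0]], [0.055, [0, 0, 0], [0, 0, 0]]]'>/dev/null;python3 st.py; python3 steer.py '[[0.085, [0, 0, 0], [0, 0, 0]], [0.085, [0, 0, 0], [0, 0, 0]], [0.085, [0, 0, 0], [0, 0, 0]], [0.085, [0, 0, 0], [0, 0, 0]], [0.085, [0, 0, -0.48], [0, 0, 0]], [0.085, [0, 0, -0.8], [0, 0, 0]], [0.085, [0, 0, -0.32], [0, 0, 0]], [0.085, [0, 0, 0], [0, 0, 0]]]'; python3 st.py 0.4769 -0.0456
```

```text
6.975 [ 0.491  -0.1756  0.02  ] [ 1.7999e+02 -4.0000e-02  6.6100e+00] F [-2.53  1.23  8.65] T [ 0.113  0.344 -0.036] 0.0616 65.96792355179787
time_s: 7.98
eef_pos: [0.4915, -0.1758, 0.121]
ee_rot: [179.9, -0.1, 6.6]
force: [-0.5, -0.1, -0.4]
finger_gap: 0.085
grip_force: 0.0
7.975 [ 0.4915 -0.1758  0.121 ] [ 1.799e+02 -1.400e-01  6.610e+00] F [-0.52 -0.08 -0.38] T [ 0.003 -0.002 -0.078] 0.085 0.0
tool dx,dy 0.0005 -0.131
```

In the tool's units: -0.045 m is -0.72, -0.03 m is -0.48, 0.2 degrees / 90 = 0.0022.

```bash
python3 steer.py '[[0.085, [0, -0.48, 0], [0, 0, 0.0022]], [0.085, [0, -0.72, 0], [0, 0, 0.0022]], [0.085, [0, -0.576, 0], [0, 0, 0]], [0.085, [0.008, -0.32, 0.16], [0, 0, 0]], [0.085, [0, 0, 0.48], [0, 0, 0]], [0.085, [0, 0, 0.32], [0, 0, 0]], [0.085, [0, 0, 0], [0, 0, 0]]]';python3 st.py 0.4769 -0.0456
```

```text
time_s: 8.85
eef_pos: [0.4759, -0.0451, 0.0578]
ee_rot: [-179.9, 0.2, 6.2]
force: [-0.6, -0.0, -0.3]
finger_gap: 0.0851
grip_force: 0.0
8.85 [ 0.4759 -0.0451  0.0578] [-179.93    0.22    6.21] F [-0.64 -0.02 -0.3 ] T [ 0.015 -0.006 -0.007] 0.0851 0.0
tool dx,dy 0.0009 0.0006
```

In the tool's units: 0.02 m is 0.32, 0.01 m is 0.16.

```bash
python3 steer.py '[[0.085, [0.008, 0.0064, 0.16], [0, 0, 0]], [0.085, [0, 0, 0.32], [0, 0, 0]], [0.085, [0, 0, 0.128], [0, 0, 0]], [0.085, [0, 0, 0], [0, 0, 0]], [0.085, [0, 0, 0], [0, 0, 0]], [0.055, [0, 0, 0], [0, 0, 0]], [0.055, [0, 0, 0], [0, 0, 0]], [0.055, [0, 0, 0], [0, 0, 0]], [0.055, [0, 0, 0], [0, 0, 0]], [0.055, [0, 0, 0], [0, 0, 0]], [0.055, [0, 0, 0], [0, 0, 0]]]'>/dev/null;python3 st.py 0.4769 -0.0456
python3 steer.py '[[0.055, [0.0032, 0, -0.024], [0, -0.008, 0]], [0.055, [0.0032, 0, -0.024], [0, -0.008, 0]], [0.055, [0.0032, 0, -0.024], [0, -0.008, 0]], [0.055, [0.0032, 0, -0.024], [0, -0.008, 0]], [0.055, [0, 0, 0], [0, 0, 0]], [0.055, [0, 0, 0], [0, 0, 0]]]'>/dev/null;python3 st.py;for i in 1 2; do python3 steer.py '[[0.055, [0, 0, -0.0048], [0, 0, 0]], [0.055, [0, 0, 0], [0, 0, 0]]]'>/dev/null;python3 st.py;done
```

```text
10.225 [ 0.4776 -0.0456  0.0225] [ 1.7998e+02 -4.0000e-02  6.2300e+00] F [-2.69  1.68  9.09] T [0.247 0.249 0.149] 0.0614 65.31817361712456
tool dx,dy -0.0007 -0.0001
10.975 [ 0.4785 -0.0456  0.0276] [179.99   2.86   6.21] F [ 1.37  3.2  -1.93] T [ 0.477 -0.442  0.276] 0.0614 65.70073306560516
11.225 [ 0.4784 -0.0458  0.0279] [179.99   2.88   6.19] F [ 1.49  0.63 -2.93] T [ 0.065 -0.321  0.083] 0.0615 65.47561436891556
11.475 [ 0.4782 -0.0457  0.0282] [-179.99    2.92    6.18] F [ 1.01 -0.74 -4.1 ] T [-0.125 -0.04  -0.1  ] 0.0619 65.71905747056007
```

Fz is still falling at -4.1 N, so the middle box is heavy. I set it down and go to the left box.

In the tool's units: 0.0015 m is 0.024, 0.0004 m is 0.0064, 0.72 degrees / 90 = 0.008.

```bash
python3 steer.py '[[0.055, [0, 0, 0.0064], [0, 0, 0]], [0.055, [-0.0032, 0, 0.024], [0, 0.008, 0]], [0.055, [-0.0032, 0, 0.024], [0, 0.008, 0]], [0.055, [-0.0032, 0, 0.024], [0, 0.008, 0]], [0.055, [-0.0032, 0, 0.024], [0, 0.008, 0]], [0.055, [0, 0, 0], [0, 0, 0]], [0.055, [0, 0, 0], [0, 0, 0]]]'>/dev/null;python3 st.py; python3 steer.py '[[0.085, [0, 0, 0], [0, 0, 0]], [0.085, [0, 0, 0], [0, 0, 0]], [0.085, [0, 0, 0], [0, 0, 0]], [0.085, [0, 0, 0], [0, 0, 0]], [0.085, [0, 0, -0.48], [0, 0, 0]], [0.085, [0, 0, -0.8], [0, 0, 0]], [0.085, [0, 0, -0.32], [0, 0, 0]], [0.085, [0, -0.48, 0], [0, 0, 0]], [0.085, [-0.032, -0.72, 0], [0, 0, 0]], [0.085, [-0.032, -0.48, 0], [0, 0, 0]], [0.085, [0, -0.16, 0], [0, 0, 0]], [0.085, [0, 0, 0], [0, 0, 0]]]'>/dev/null; python3 st.py 0.4593 0.0693
```

```text
12.35 [ 0.4772 -0.0457  0.0225] [ 1.7999e+02 -3.0000e-02  6.2000e+00] F [-5.59 -0.63 12.25] T [-0.33   0.787 -0.136] 0.0611 67.16892153024673
13.85 [0.4612 0.0683 0.1219] [ 1.7999e+02 -1.0000e-02  6.2600e+00] F [-1.01 -0.39  0.29] T [-0.032 -0.01   0.019] 0.0852 0.0
tool dx,dy -0.0017 -0.0012
```

In the tool's units: 0.03 m is 0.48, 0.022 m is 0.352.

```bash
python3 steer.py '[[0.085, [-0.024, -0.016, 0.16], [0, 0, 0]], [0.085, [0, 0, 0.48], [0, 0, 0]], [0.085, [0, 0, 0.48], [0, 0, 0]], [0.085, [0, 0, 0.352], [0, 0, 0]], [0.085, [0, 0, 0.128], [0, 0, 0]], [0.085, [0, 0, 0], [0, 0, 0]], [0.085, [0, 0, 0], [0, 0, 0]]]'>/dev/null;python3 st.py 0.4593 0.0693
```

```text
14.725 [0.4598 0.0688 0.0225] [ 1.7999e+02 -5.0000e-02  6.1900e+00] F [-0.85  0.4   0.15] T [-0.058  0.026 -0.   ] 0.0849 0.0
tool dx,dy -0.0004 -0.0005
```

In the tool's units: -0.0005 m is -0.008.

```bash
python3 steer.py '[[0.055, [0, -0.008, 0], [0, 0, 0]], [0.055, [0, 0, 0], [0, 0, 0]], [0.055, [0, 0, 0], [0, 0, 0]], [0.055, [0, 0, 0], [0, 0, 0]], [0.055, [0, 0, 0], [0, 0, 0]], [0.055, [0, 0, 0], [0, 0, 0]]]'>/dev/null;python3 st.py
python3 steer.py '[[0.055, [0.0032, 0, -0.024], [0, -0.008, 0]], [0.055, [0.0032, 0, -0.024], [0, -0.008, 0]], [0.055, [0.0032, 0, -0.024], [0, -0.008, 0]], [0.055, [0.0032, 0, -0.024], [0, -0.008, 0]], [0.055, [0, 0, 0], [0, 0, 0]], [0.055, [0, 0, 0], [0, 0, 0]]]'>/dev/null;python3 st.py;for i in 1 2; do python3 steer.py '[[0.055, [0, 0, -0.0048], [0, 0, 0]], [0.055, [0, 0, 0], [0, 0, 0]]]'>/dev/null;python3 st.py;done
```

```text
15.475 [0.4596 0.0697 0.0228] [ 1.7999e+02 -8.0000e-02  6.2500e+00] F [-1.64  1.94 11.21] T [0.193 0.307 0.127] 0.0612 64.60218742489815
16.225 [0.4605 0.0696 0.0279] [179.99   2.85   6.21] F [ 1.16  2.63 -0.16] T [ 0.667 -0.483  0.304] 0.061 65.72253540158272
16.475 [0.4604 0.0695 0.0281] [179.99   2.87   6.18] F [ 1.55  1.58 -1.1 ] T [ 0.317 -0.578  0.179] 0.0612 65.35989627242088
16.725 [0.4602 0.0695 0.0284] [180.     2.91   6.18] F [ 1.92 -0.09 -3.76] T [-0.114 -0.346 -0.045] 0.0613 65.29330775141716
```

The left box is heavy too. I lower it and compute the slide.

In the tool's units: 0.0015 m is 0.024, 0.0014 m is 0.0224, 0.72 degrees / 90 = 0.008.

```bash
python3 steer.py '[[0.055, [-0.0032, 0, 0.0224], [0, 0.008, 0]], [0.055, [-0.0032, 0, 0.024], [0, 0.008, 0]], [0.055, [-0.0032, 0, 0.024], [0, 0.008, 0]], [0.055, [-0.0032, 0, 0.024], [0, 0.008, 0]], [0.055, [0, 0, 0], [0, 0, 0]], [0.055, [0, 0, 0], [0, 0, 0]]]'>/dev/null;cat > bay.py <<'E'
from h import *
import sys
b={"L":(189.3,108),"M":(190.2,-14)}[sys.argv[1]];off=float(sys.argv[2]) # TCP distance before the stop, m
t=np.radians(7.1);w=m2w(b)[0];p=w-off*np.array([np.cos(t),np.sin(t)])
print("stop",w.round(4),p[0].round(4),p[1].round(4))
E
python3 bay.py L 0.190;python3 bay.py L 0.110;python3 bay.py M 0.190;python3 bay.py M 0.110;python3 st.py $(python3 bay.py L 0.190|awk '{print $(NF-1),$NF}')
```

```text
stop [0.6955 0.082 ] 0.507 0.0586
stop [0.6955 0.082 ] 0.5864 0.0684
stop [ 0.7106 -0.039 ] 0.5221 -0.0625
stop [ 0.7106 -0.039 ] 0.6015 -0.0526
17.475 [0.4591 0.0694 0.0229] [ 1.7999e+02 -1.0000e-02  6.2000e+00] F [-2.19 -3.14  5.33] T [-0.516  0.252 -0.189] 0.0618 65.86173042654991
tool dx,dy 0.0465 0.0159
```

In the tool's units: 0.008 m is 0.128, 0.007 m is 0.112, -0.2 degrees / 90 = -0.0022.

```bash
python3 steer.py '[[0.055, [0.048, 0.016, 0], [0, 0, 0]], [0.055, [0.096, 0.032, 0], [0, 0, -0.0017]], [0.055, [0.112, 0.04, 0], [0, 0, -0.0017]], [0.055, [0.128, 0.048, 0], [0, 0, -0.0022]], [0.055, [0.128, 0.048, 0], [0, 0, -0.0022]], [0.055, [0.112, 0.04, 0], [0, 0, -0.0022]], [0.055, [0.08, 0.032, 0], [0, 0, 0]], [0.055, [0.04, 0, 0], [0, 0, 0]], [0.055, [0, 0, 0], [0, 0, 0]], [0.055, [0, 0, 0], [0, 0, 0]]]'>/dev/null; python3 st.py 0.507 0.0586; python3 - <<'E'
from h import *
im=grab_frame("top");cv2.imwrite("pics/t2.png",cv2.resize(im[150:330,235:445,::-1],None,fx=3.3,fy=3.3,interpolation=cv2.INTER_CUBIC))
s=grab_frame("scene");cv2.imwrite("pics/s2.png",cv2.resize(s[140:320,220:480,::-1],None,fx=3,fy=3,interpolation=cv2.INTER_CUBIC))
E
```

```text
18.725 [0.5056 0.0591 0.0229] [-1.7998e+02  1.7000e-01  7.1400e+00] F [-10.52  -0.73  10.83] T [-0.311  1.063 -0.012] 0.0615 66.81000664830208
tool dx,dy 0.0013 0.0006
```

View pics/s2.png

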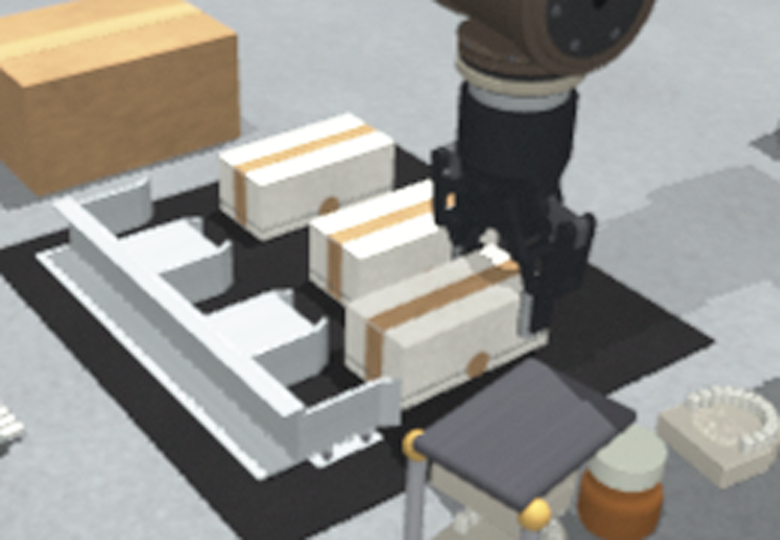

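View pics/t2.png

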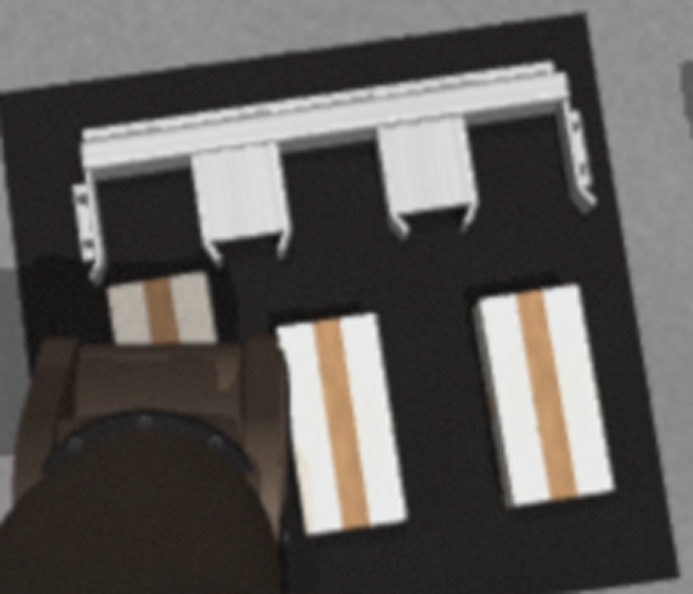

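The left box's front is at about (107–215, 280) in the crop, just short of the mouth between flares at about (97,275) and (217,260). I measure its lateral position in the rectified plane.

```bash
cat > front.py <<'E'
from h import *
import sys
lo,hi,xs=float(sys.argv[1]),float(sys.argv[2]),[float(a) for a in sys.argv[3:]]
im=grab_frame("top")
g=rect(im,0.053).max(2).astype(int)
for x in xs:
    r=g[int((260-x)*2)];a=int((205-hi)*2);b=int((205-lo)*2);e=np.flatnonzero(np.diff((r[a:b]>110).astype(int)))
    print(x,[float(205-(k+a)/2) for k in e])
c=int((205-(lo+hi)/2+12)*2);col=g[:,c];e=np.flatnonzero(np.diff((col>110).astype(int)));print("col",[float(260-k/2) for k in e])
E
python3 front.py 60 160 100 95 90 85 80; python3 st.py
```

```text
100.0 [139.5, 76.5]
95.0 [139.0, 76.5]
90.0 [139.0, 76.5]
85.0 [139.0, 76.0]
80.0 [139.0, 76.0]
col [244.0, 211.5, 183.5, 108.5, 67.0]
18.875 [0.5056 0.0591 0.0229] [-1.7998e+02  1.7000e-01  7.1400e+00] F [-9.33 -1.4   9.86] T [-0.228  1.045 -0.005] 0.0614 66.80786490440369
```

The manual's scale: shifts go in shares of 62.5 mm and turns go in shares of 90 degrees. Converting my numbers, 0.006 m is 0.096, 0.005 m is 0.08.

```bash
python3 steer.py '[[0.055, [0.048, 0, -0.0064], [0, 0, 0]], [0.055, [0.08, 0, 0], [0, 0, 0]], [0.055, [0.096, 0, 0], [0, 0, 0]], [0.055, [0.096, 0, 0], [0, 0, 0]], [0.055, [0.08, 0, 0], [0, 0, 0]]]'>/dev/null; python3 st.py 0.5864 0.0684;python3 steer.py '[[0.055, [0.096, 0, 0], [0, 0, 0]], [0.055, [0.096, 0, 0], [0, 0, 0]], [0.055, [0.096, 0, 0], [0, 0, 0]], [0.055, [0.096, 0, 0], [0, 0, 0]], [0.055, [0.096, 0, 0], [0, 0, 0]], [0.055, [0.064, 0, 0], [0, 0, 0]]]'>/dev/null; python3 st.py 0.5864 0.0684
```

```text
19.5 [0.5326 0.0621 0.0229] [180.    0.    7.1] F [-2.84 -0.19 -0.87] T [-0.144  0.45  -0.022] 0.0615 65.49142733216286
tool dx,dy 0.0542 0.0004
20.25 [0.5664 0.0663 0.023 ] [ 1.7999e+02 -1.0000e-02  7.1100e+00] F [-1.44 -0.08 -1.98] T [-0.102  0.29  -0.009] 0.0616 65.32327651977539
tool dx,dy 0.0201 0.0004
```

In the tool's units: 0.004 m is 0.064, 0.003 m is 0.048.

```bash
python3 steer.py '[[0.055, [0.048, 0, 0.0032], [0, 0, 0]], [0.055, [0.064, 0, 0], [0, 0, 0]], [0.055, [0.048, 0, 0], [0, 0, 0]], [0.055, [0.032, 0, 0], [0, 0, 0]], [0.055, [0.016, 0, 0], [0, 0, 0]], [0.055, [0.016, 0, 0], [0, 0, 0]]]'>/dev/null; python3 st.py 0.5864 0.0684;for i in 1 2; do python3 steer.py '[[0.055, [0.0112, 0, 0], [0, 0, 0]], [0.055, [0.0112, 0, 0], [0, 0, 0]]]'>/dev/null; python3 st.py;done
```

```text
21.0 [0.5796 0.0679 0.0229] [1.8e+02 2.0e-02 7.1e+00] F [-5.35 -0.23  2.53] T [-0.152  0.651 -0.016] 0.0615 65.79822286963463
tool dx,dy 0.0068 0.0004
21.25 [0.581  0.0681 0.0229] [1.8e+02 3.0e-02 7.1e+00] F [-4.8  -0.74  2.39] T [-0.196  0.668 -0.045] 0.0612 65.79854115843773
21.5 [0.5824 0.0683 0.0229] [1.8e+02 2.0e-02 7.1e+00] F [-4.73 -0.33  1.75] T [-0.251  0.61  -0.025] 0.0613 65.79812988638878
```

In the tool's units: 0.0007 m is 0.0112, 0.0005 m is 0.008.

```bash
python3 steer.py '[[0.055, [0.0112, 0, 0], [0, 0, 0]], [0.055, [0.008, 0, 0], [0, 0, 0]]]'>/dev/null; python3 st.py 0.5864 0.0684; python3 front.py 60 160 100 70
```

```text
21.75 [0.5836 0.0685 0.0229] [1.8e+02 2.0e-02 7.1e+00] F [-6.05 -1.48  2.43] T [-0.205  0.69  -0.02 ] 0.0616 65.79500958323479
tool dx,dy 0.0028 0.0004
100.0 []
70.0 []
col [244.0, 211.5, 161.0]
```

In the tool's units: 0.0007 m is 0.0112, 0.0005 m is 0.008.

```bash
for i in 1 2; do python3 steer.py '[[0.055, [0.0112, 0, 0], [0, 0, 0]], [0.055, [0.008, 0, 0], [0, 0, 0]]]'>/dev/null; python3 st.py 0.5864 0.0684;done
```

```text
22.05 [0.5845 0.0686 0.0229] [1.80e+02 6.00e-02 7.11e+00] F [-9.03 -1.23  5.6 ] T [-0.315  1.011 -0.027] 0.0614 65.96446976065636
tool dx,dy 0.0018 0.0004
22.3 [0.5845 0.0686 0.0229] [-179.99    0.21    7.11] F [-14.65  -2.67   9.2 ] T [-0.539  1.798 -0.102] 0.0609 66.49434059858322
tool dx,dy 0.0019 0.0004
```

In the tool's units: 0.0005 m is 0.008, 0.0003 m is 0.0048.

```bash
python3 steer.py '[[0.055, [0.008, 0, 0], [0, 0, 0]], [0.055, [0.0048, 0, 0], [0, 0, 0]]]'>/dev/null; python3 st.py 0.5864 0.0684
```

```text
22.55 [0.5845 0.0686 0.0229] [-179.98    0.31    7.1 ] F [-17.92  -3.27  11.91] T [-0.648  2.225 -0.095] 0.0613 66.74869447946548
tool dx,dy 0.0019 0.0004
```

The TCP has stalled 2 mm from the predicted spot with the force rising, so the box is home against the stop. I relax the push, release and retreat to the middle box.

In the tool's units: -0.0006 m is -0.0096.

```bash
python3 steer.py '[[0.055, [-0.0096, 0, 0], [0, 0, 0]], [0.055, [-0.0096, 0, 0], [0, 0, 0]], [0.055, [0, 0, 0], [0, 0, 0]]]'>/dev/null; python3 st.py; python3 steer.py '[[0.085, [0, 0, 0], [0, 0, 0]], [0.085, [0, 0, 0], [0, 0, 0]], [0.085, [0, 0, 0], [0, 0, 0]], [0.085, [0, 0, 0], [0, 0, 0]], [0.085, [0, 0, -0.48], [0, 0, 0]], [0.085, [0, 0, -0.8], [0, 0, 0]], [0.085, [0, 0, -0.48], [0, 0, 0]], [0.085, [-0.48, 0.48, 0], [0, 0, 0.005]], [0.085, [-0.64, 0.64, 0], [0, 0, 0.005]], [0.085, [-0.48, 0.48, 0], [0, 0, 0]], [0.085, [-0.16, 0.16, 0], [0, 0, 0]], [0.085, [0, 0, 0], [0, 0, 0]]]'>/dev/null; python3 st.py 0.4773 -0.0457; python3 - <<'E'
from h import *
im=grab_frame("top");cv2.imwrite("pics/t3.png",cv2.resize(im[150:330,235:445,::-1],None,fx=3.3,fy=3.3,interpolation=cv2.INTER_CUBIC))
for z in(.053,):
    g=rect(im,z).max(2).astype(int)
    for y in(130,120,100,90):
        c=g[:,int((205-y)*2)];e=np.flatnonzero(np.diff((c>110).astype(int)));print(y,[float(260-k/2) for k in e])
E
```

```text
22.925 [0.5845 0.0686 0.0229] [-1.7999e+02  1.5000e-01  7.1000e+00] F [-10.59  -1.14   6.08] T [-0.408  1.287 -0.115] 0.0615 66.18852853775024
24.425 [ 0.4894 -0.0536  0.133 ] [ 1.7999e+02 -4.0000e-02  6.1300e+00] F [-0.06 -0.1   0.37] T [ 0.023 -0.016  0.038] 0.0846 0.0
tool dx,dy -0.0112 -0.0091
130 [244.0, 211.5, 55.0, -123.0]
120 [243.5, 211.5, 55.5, -122.5, -127.5]
100 [244.0, 211.5, 58.5]
90 [243.5, 212.0, 56.0]
```

View pics/t3.png

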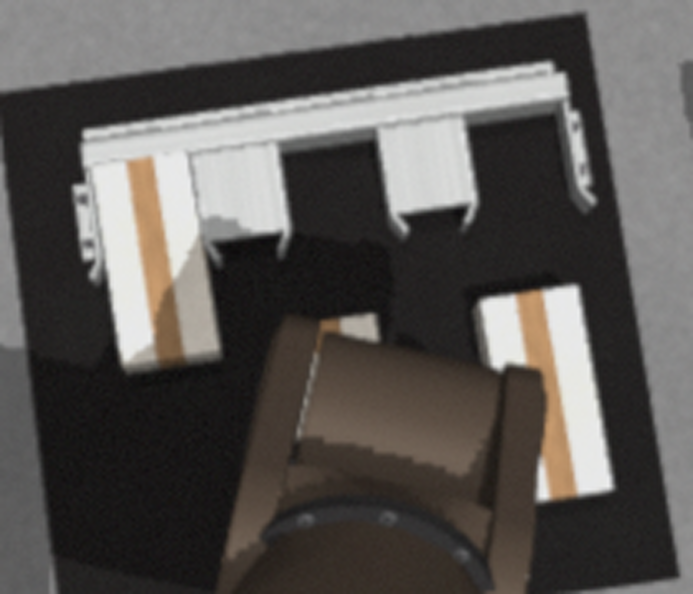

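The left box is fully in its bay, near edge at crop row ~360 (mat x ≈ 57), far end on the stop. Now I grasp the middle box.

In the tool's units: 0.035 m is 0.56, 0.025 m is 0.4.

```bash
python3 steer.py '[[0.085, [-0.096, -0.08, 0.08], [0, 0, 0]], [0.085, [-0.08, -0.064, 0.32], [0, 0, 0]], [0.085, [0, 0, 0.56], [0, 0, 0]], [0.085, [0, 0, 0.4], [0, 0, 0]], [0.085, [0, 0, 0.288], [0, 0, 0]], [0.085, [0, 0, 0.112], [0, 0, 0]], [0.085, [0, 0, 0], [0, 0, 0]], [0.085, [0, 0, 0], [0, 0, 0]]]'>/dev/null; python3 st.py 0.4773 -0.0457
```

```text
25.475 [ 0.4776 -0.0453  0.0234] [ 1.7998e+02 -5.0000e-02  6.2200e+00] F [ 0.4   0.18 -0.08] T [-0.032 -0.    -0.004] 0.0854 0.0
tool dx,dy -0.0003 0.0004
```

In the tool's units: 0.0004 m is 0.0064, -0.0003 m is -0.0048.

```bash
python3 steer.py '[[0.055, [0, 0.0064, 0], [0, 0, 0]], [0.055, [0, 0, 0], [0, 0, 0]], [0.055, [0, 0, 0], [0, 0, 0]], [0.055, [0, 0, 0], [0, 0, 0]], [0.055, [0, 0, 0], [0, 0, 0]], [0.055, [0, 0, -0.0048], [0, 0, 0]], [0.055, [0, 0, -0.0048], [0, 0, 0]], [0.055, [0, 0, 0], [0, 0, 0]]]'>/dev/null; python3 st.py 0.5201 -0.0627
```

```text
26.475 [ 0.4775 -0.0459  0.0237] [ 1.7998e+02 -3.0000e-02  6.2100e+00] F [0.14 2.68 5.48] T [ 0.305 -0.039  0.19 ] 0.0615 65.11135786771774
tool dx,dy 0.0405 0.0214
```

In the tool's units: 0.007 m is 0.112, 0.006 m is 0.096, -0.2 degrees / 90 = -0.0022.

```bash
python3 steer.py '[[0.055, [0.048, 0.016, 0], [0, 0, 0]], [0.055, [0.08, 0.048, 0], [0, 0, -0.0017]], [0.055, [0.096, 0.064, 0], [0, 0, -0.0017]], [0.055, [0.112, 0.064, 0], [0, 0, -0.0022]], [0.055, [0.112, 0.064, 0], [0, 0, -0.0022]], [0.055, [0.112, 0.048, 0], [0, 0, -0.0022]], [0.055, [0.064, 0.032, 0], [0, 0, 0]], [0.055, [0.032, 0.0128, 0], [0, 0, 0]], [0.055, [0, 0, 0], [0, 0, 0]], [0.055, [0, 0, 0], [0, 0, 0]]]'>/dev/null; python3 st.py 0.5201 -0.0627; python3 front.py -62 34 100 95 90 85 80;
```

```text
27.725 [ 0.5185 -0.0624  0.0237] [-179.92    0.23    7.11] F [-11.45   2.48  13.89] T [0.002 1.288 0.045] 0.0611 66.23564377427101
tool dx,dy 0.0015 0.0005
100.0 [17.0, -46.5]
95.0 [17.0, -45.5]
90.0 [8.0, -46.0]
85.0 [-1.0, -46.0]
80.0 [0.5, -4.0, -10.0, -46.0]
col [244.0, 213.0, 185.0, 107.0, 73.0]
```

```bash
python3 steer.py '[[0.055, [0.048, 0, -0.0064], [0, 0, 0]], [0.055, [0.08, 0, 0], [0, 0, 0]], [0.055, [0.096, 0, 0], [0, 0, 0]], [0.055, [0.096, 0, 0], [0, 0, 0]], [0.055, [0.08, 0, 0], [0, 0, 0]]]'>/dev/null; python3 st.py 0.5995 -0.0528;python3 steer.py '[[0.055, [0.096, 0, 0], [0, 0, 0]], [0.055, [0.096, 0, 0], [0, 0, 0]], [0.055, [0.096, 0, 0], [0, 0, 0]], [0.055, [0.096, 0, 0], [0, 0, 0]], [0.055, [0.096, 0, 0], [0, 0, 0]], [0.055, [0.064, 0, 0], [0, 0, 0]]]'>/dev/null; python3 st.py 0.5995 -0.0528
```

```text
28.4 [ 0.5443 -0.0597  0.0237] [-1.7996e+02  1.5000e-01  7.0800e+00] F [-7.51 -0.21  6.02] T [-0.379  0.756 -0.063] 0.061 65.29209941625595
tool dx,dy 0.0556 -0.0
29.15 [ 0.5781 -0.0555  0.0237] [-1.7997e+02  1.5000e-01  7.0900e+00] F [-7.61 -1.31  6.78] T [-0.359  0.914 -0.068] 0.0612 65.27549967169762
tool dx,dy 0.0216 -0.0001
```

```bash
python3 steer.py '[[0.055, [0.048, 0, -0.0032], [0, 0, 0]], [0.055, [0.064, 0, 0], [0, 0, 0]], [0.055, [0.064, 0, 0], [0, 0, 0]], [0.055, [0.048, 0, 0], [0, 0, 0]], [0.055, [0.016, 0, 0], [0, 0, 0]], [0.055, [0.016, 0, 0], [0, 0, 0]]]'>/dev/null; python3 st.py 0.5995 -0.0528;for i in 1 2; do python3 steer.py '[[0.055, [0.0112, 0, 0], [0, 0, 0]], [0.055, [0.0112, 0, 0], [0, 0, 0]]]'>/dev/null; python3 st.py 0.5995 -0.0528;done
```

```text
29.9 [ 0.595  -0.0535  0.0239] [1.8e+02 1.0e-02 7.1e+00] F [-1.52 -0.51 -3.06] T [-0.069  0.271  0.002] 0.0609 65.45863509178162
tool dx,dy 0.0046 -0.0001
30.15 [ 0.5964 -0.0533  0.024 ] [180.    0.    7.1] F [-0.09  0.28 -3.87] T [-0.059  0.246 -0.003] 0.0613 65.6841391324997
tool dx,dy 0.0032 -0.0002
30.4 [ 0.5978 -0.0532  0.024 ] [180.    0.    7.1] F [ 0.04 -0.36 -5.3 ] T [-0.027  0.221 -0.025] 0.0614 65.77212899923325
tool dx,dy 0.0018 -0.0002
```

Fz shows I'm nearly carrying the box, so I lower it before going on.

In the tool's units: 0.0005 m is 0.008.

```bash
python3 steer.py '[[0.055, [0, 0, 0.008], [0, 0, 0]], [0.055, [0, 0, 0], [0, 0, 0]]]'>/dev/null; python3 st.py;python3 steer.py '[[0.055, [0.0096, 0, 0], [0, 0, 0]], [0.055, [0.0096, 0, 0], [0, 0, 0]]]'>/dev/null; python3 st.py 0.5995 -0.0528
```

```text
30.65 [ 0.5979 -0.0532  0.0237] [ 1.7999e+02 -2.0000e-02  7.1000e+00] F [-2.11  0.2  -1.14] T [0.025 0.162 0.001] 0.0611 66.16348654031754
30.9 [ 0.5986 -0.0531  0.0237] [-1.8e+02  3.0e-02  7.1e+00] F [-5.03  0.04  2.13] T [-0.26   0.673 -0.052] 0.0613 66.45513117313385
tool dx,dy 0.0009 -0.0002
```

In the tool's units: 0.0005 m is 0.008.

```bash
python3 steer.py '[[0.055, [0.008, 0, 0], [0, 0, 0]], [0.055, [0.008, 0, 0], [0, 0, 0]]]'>/dev/null; python3 st.py 0.5995 -0.0528
```

```text
31.15 [ 0.5997 -0.0529  0.0237] [1.8e+02 3.0e-02 7.1e+00] F [-5.11 -0.62  3.49] T [-0.221  0.696 -0.051] 0.0615 66.45519286394119
tool dx,dy -0.0001 -0.0002
```

In the tool's units: 0.0005 m is 0.008.

```bash
for i in 1 2; do python3 steer.py '[[0.055, [0.008, 0, 0], [0, 0, 0]], [0.055, [0.008, 0, 0], [0, 0, 0]]]'>/dev/null; python3 st.py 0.5995 -0.0528; done
```

```text
31.4 [ 0.6006 -0.0528  0.0237] [-1.8e+02  3.0e-02  7.1e+00] F [-4.8  -0.08  2.23] T [-0.214  0.679 -0.018] 0.0614 66.45475924015045
tool dx,dy -0.0011 -0.0002
31.65 [ 0.6009 -0.0527  0.0237] [-1.7998e+02  1.3000e-01  7.1000e+00] F [-11.    -1.59   6.29] T [-0.656  1.447 -0.059] 0.0613 66.89841896295547
tool dx,dy -0.0014 -0.0001
```

In the tool's units: 0.0005 m is 0.008, 0.0003 m is 0.0048.

```bash
python3 steer.py '[[0.055, [0.008, 0, 0], [0, 0, 0]], [0.055, [0.0048, 0, 0], [0, 0, 0]]]'>/dev/null; python3 st.py; python3 steer.py '[[0.055, [-0.008, 0, 0], [0, 0, 0]], [0.055, [-0.0064, 0, 0], [0, 0, 0]], [0.055, [0, 0, 0], [0, 0, 0]]]'>/dev/null; python3 st.py; python3 steer.py '[[0.085, [0, 0, 0], [0, 0, 0]], [0.085, [0, 0, 0], [0, 0, 0]], [0.085, [0, 0, 0], [0, 0, 0]], [0.085, [0, 0, 0], [0, 0, 0]], [0.085, [0, 0, -0.48], [0, 0, 0]], [0.085, [0, 0, -0.8], [0, 0, 0]], [0.085, [0, 0, -0.8], [0, 0, 0]], [0.085, [-0.64, 0.48, -0.48], [0, 0, 0]], [0.085, [-0.8, 0.48, -0.32], [0, 0, 0]], [0.085, [-0.48, 0.64, 0], [0, 0, 0]], [0.085, [0, 0.8, 0], [0, 0, 0]], [0.085, [0, 0.8, 0], [0, 0, 0]], [0.085, [0, 0.8, 0], [0, 0, 0]], [0.085, [0, 0.8, 0], [0, 0, 0]], [0.085, [0, 0.8, 0], [0, 0, 0]], [0.085, [0, 0.48, 0], [0, 0, 0]], [0.085, [0, 0, 0], [0, 0, 0]]]'>/dev/null; python3 st.py; python3 - <<'E'
from h import *
im=grab_frame("top");cv2.imwrite("pics/t4.png",cv2.resize(im[150:330,235:445,::-1],None,fx=3.3,fy=3.3,interpolation=cv2.INTER_CUBIC))
s=grab_frame("scene");cv2.imwrite("pics/s4.png",cv2.resize(s[140:320,220:480,::-1],None,fx=3,fy=3,interpolation=cv2.INTER_CUBIC))
g=rect(im,.053).max(2).astype(int)
for y in(130,120,96,0,-10,-30,-110,-120,-140):
    c=g[:,int((205-y)*2)];e=np.flatnonzero(np.diff((c>110).astype(int)));print(y,[float(260-k/2) for k in e])
for o in findboxes(im):print(o)
E
```

```text
31.9 [ 0.6009 -0.0527  0.0237] [-179.96    0.23    7.1 ] F [-15.87  -3.73   9.32] T [-0.854  1.875 -0.128] 0.0613 67.13223069906235
32.275 [ 0.6009 -0.0527  0.0237] [-1.7998e+02  1.0000e-01  7.0900e+00] F [-8.6  -1.65  5.  ] T [-0.381  1.069 -0.165] 0.0618 66.63414090871811
34.4 [ 0.5293 -0.4463  0.2028] [-1.7999e+02  1.0000e-02  6.9900e+00] F [-0.01 -0.29 -0.18] T [-0.    -0.027 -0.047] 0.085 0.0
130 [244.0, 211.5, 53.0]
120 [243.5, 212.0, 52.5]
96 [244.0, 212.0, 56.5]
0 [244.0, 213.0, 56.0, -122.5]
-10 [243.5, 213.0, 58.5, -123.0]
-30 [243.5, 213.0, 56.0, -122.5]
-110 [243.5, 214.0, 186.0, 68.0, -64.0]
-120 [243.5, 214.0, 185.0, 67.5, -62.5]
-140 [243.5, 214.0, 186.0, 68.5, -61.0]
([0.5842, 0.0672], [77.0, 106.2], 62.5, 46.0, 6.69)
([0.5366, -0.1707], [2.0, -124.5], 130.8, 63.2, 7.22)
```

View pics/s4.png

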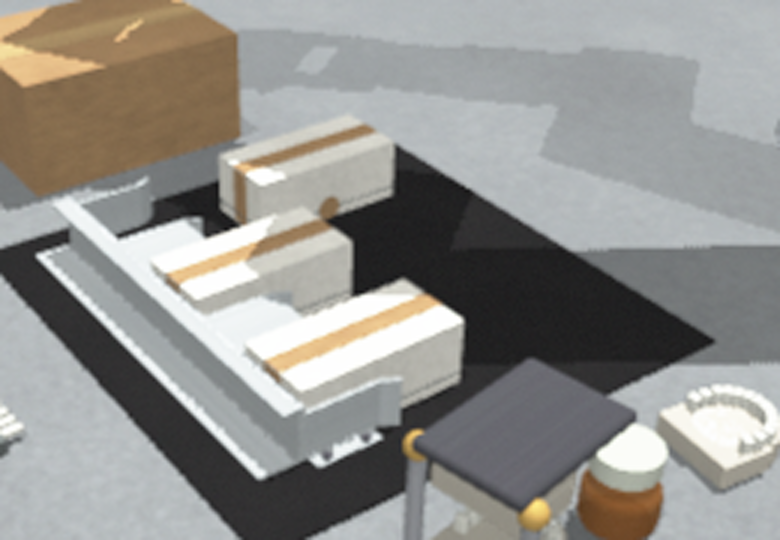

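View pics/t4.png

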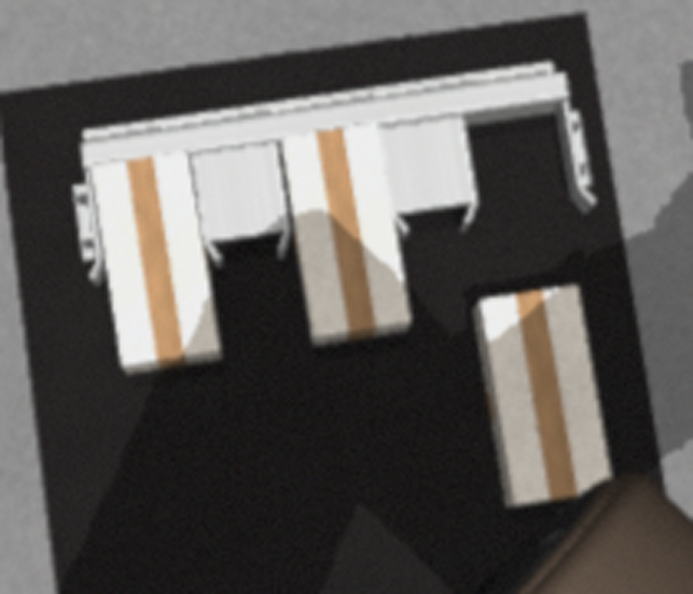

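Both heavy boxes stand fully in their bays, with near edges at crop rows ~360 and ~335 (tape edge at mat x ≈ 58 where it was read). The light right box is where it was, within about 0.5 mm, and the arm is clear. I hand the job in.

```bash
python3 -c "
from station import robot, grab_frame, camera_info, get_state
print(robot.finish_job())"
```

```text
the job is handed in; nothing more can be done
None
```

The left and middle boxes were heavy and are now home against the back stop in their bays; the right box was light and stands where it was. While I felt their weights and slid them, the right and middle boxes may each have come a fraction of a millimetre clear of the mat for a moment. I handed the job in at about 35 s.

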